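Brush out the cradled closure cup and nest the set

ROBOT

A 6-joint arm with a two-finger parallel gripper is mounted at the origin on the work surface. World frame = base frame: x ahead of the robot, y to its left, z up, the work surface at z = 0. Lengths are in m, angles in rad, forces in N, time in s.
With the tool pointing down it reaches from about 0.4 to 0.825 m from the base axis. Payload 7 kg.
Tool frame: the origin (TCP) lies midway between the tips of the shut fingers; the grasp point (between the pads) lies 19 mm behind it; z points along the fingers, y is the line along which they close (so a half turn about z gives the same grasp; the last joint's range is limited). The gripper opens to 88 mm and grips with 3 to 60 N. Pads are 19 mm wide; open, the fingers measure 130 mm over their backs; the gripper's body (78 mm by 193 mm) begins 47 mm behind the grasp point.
Start: joints at [-0.936, 0.359, 0.012, 0, -1.224, -0.288], TCP at [0.229, -0.635, 0.227] pointing down, gripper open.
Joint ranges: [-3.07, 3.07], [-1.43, 2.12], [-1.02, 1.25], [-3.03, 1.67], [-3.05, -0], [-3.03, 3.03]. Speed limits (rad/s): [2.39, 2.39, 3.01, 3.14, 3.14, 3.14].

INTERFACE

Orientations are given as a unit quaternion [w, x, y, z].
In Python, from workcell import env gives the robot as it stands.
- The arm moves only by the shell command python3 inch.py [OPENING] [FORCE], which reads ROWS from standard input. ROWS is 1 to 8 rows, parted by a bar, with the numbers parted by commas; each row has 6 numbers: dx, dy, dz in cm, then a rotation vector rx, ry, rz in units of 0.2 rad; each row is the pose to reach, as a shift and turn from the pose commanded when the command began, along the tool's axes at that moment; what a row does not reach only later rows make up. A row lasts 1/10 s, in which the tool goes at most 0.05 m and 0.15 rad, less where a joint would pass 70% of its speed; a pose out of reach is approached as far as the arm can. OPENING is the opening from 0.0 (shut) to 1.0 (fully open), set as the command begins (- or left out keeps the last). The fingers move at their own pace and stop on an object; FORCE is the grip in N (left out, the last holds). Time passes only in rows, so rows that do not move let the fingers close. It prints the time, the measured TCP pose, the force, the opening and the grip force at its end. Input that does not fit is refused with a message, and nothing moves.
- env.state(): the state, without advancing time (a new reading comes with each control period).
- env.grab_frame(name): name is "side" or "top" or "wrist"; returns a dict with "frame" (400x640x3 uint8, blue, green, red), "fx", "fy", "cx", "cy" (pixels), "k1" (the pictures are not rectified: a ray, as slopes to the right and down, at radius r is drawn at 1 + k1 r^2 times it, then the intrinsics apply), "extrinsics" (4x4, takes a point from world to camera coordinates). Camera axes: x right, y down, z forward; pixel columns grow to the right and rows downward; lengths in m; the calibration is good to about 2 mm. A picture is of the moment at which its call begins. There is no depth.
- env.close_job(): hands the job in; it is judged then, once.
The state is a dict: "time_s": time; "joint_pos": joint angles; "qvel": joint speeds; "joint_efforts": joint torques, N m; "tool_pos": TCP position; "orientation": TCP orientation; "contact_force": force on the tool from outside, world axes, zero at the start; "moment": the same for the moment, N m; "opening": opening from 0.0 (shut) to 1.0 (fully open); "grip_force": force on a finger pad.
Only numpy, scipy, OpenCV 4.12 (cv2) and the standard library are available. Lean on these libraries where they do the work, as an engineer would, in place of code of your own. Each camera call takes 0.05 s, during which the arm holds its last target. There are 200 camera calls.

TASK

Take the long brush from its stand and scrub out the grey cup that leans in the tilted cradle: at least two full strokes inside it, each right down to its floor and back up until the brush head shows at the mouth, with the cup staying in the cradle. Put the brush back in its stand, head down, and nest the three grey cups upright: the scrubbed cup into the wide one and the narrow one into that, each all the way down. Lower things rather than drop them, and leave the other things on the bench where they are.

Things in the scene. Friction and masses are not known exactly. Their poses are not given: they have to be found in the camera images.
- brush: long brush, 190 mm long, 60 g. Origin at the centre of the flat foot of its head, z along the brush towards the handle end. Dark round head of 34 mm diameter from z = 0 to 40 mm (taken as rigid; foot edge chamfered), steel shaft of 8 mm diameter up to 120 mm, square wooden handle 18 x 18 mm (faces along the brush's x and y) from 120 to 190 mm. It starts standing head down in the stand
- stand: brush stand, fixed to the bench: steel disc foot of 84 mm diameter with an upright open aluminium tube on it, outer diameter 52, inner 42 mm, rim 70 mm above the bench. Origin at the centre of the underside; the tube's inner floor is 10 mm above it. z up
- medium_cup: middle cup of the set, plain grey plastic, round and straight: outer diameter 56, inner 48, height 95 mm, floor 5 mm thick, 80 g. Origin at the centre of its underside, z along its axis to the mouth. Starts in the cradle, leaning 32 degrees from vertical, about 57 mm of it standing out of the cradle's tube
- cradle: cradle fixed to the bench: base plate 120 x 105 mm with a tilted aluminium tube, outer diameter 72, inner 60 mm, 45 mm long, whose axis leans 32 degrees from vertical towards the cradle's own -x, roughly towards the robot. Origin on the bench at the centre of the base plate; z up
- cradle_floor (a point): centre of the inner floor of the cradle's tube, where the underside of the middle cup sits
- wide_cup: wide, short cup of the set, plain grey plastic: outer diameter 72, inner 64, height 60 mm, floor 5 mm thick, 160 g, standing upright, loose on the bench. Origin at the centre of its underside, z to the mouth
- narrow_cup: narrow, tall cup of the set, plain grey plastic: outer diameter 40, inner 32, height 130 mm, floor 5 mm thick, 70 g, standing upright on the bench. Origin at the centre of its underside, z to the mouth
- bottle: bystander: white bottle, diameter 54, 140 mm tall, standing; origin at the centre of its underside
- screwdriver: bystander: screwdriver 190 mm long lying on the bench along its own x, under 35 mm high; origin on the underside about mid-length
- adapter_a: bystander: small green adapter block 47 x 34 x 18 mm; origin on its underside
- adapter_b: bystander: another green adapter block, the same size; origin on its underside
- tape_roll: bystander: flat black roll, diameter 64, 19 mm high; origin at the centre of its underside
- splice_tray: bystander: flat white tray 160 x 100 x 12 mm; origin at the centre of its underside
- torch: bystander: metal hand torch standing on end, diameter 34 at its head, 90 mm tall; origin at the centre of its underside
- jar: bystander: small lidded jar, diameter 36, 75 mm tall, standing; origin at the centre of its underside

How it is judged:
On the way, in this order (a step that is already met when the one before it is completed fails the run):
1. brush head down to the floor of the middle cup, the cup in its cradle (z of brush in the frame of medium_cup between -0.005 and 0.022 m and x of brush in the frame of medium_cup between -0.02 and 0.02 m and y of brush in the frame of medium_cup between -0.02 and 0.02 m and distance between medium_cup and cradle_floor below 0.015 m), for 0.1 s.
2. brush drawn up until its head shows at the mouth, the cup still in the cradle (z of brush in the frame of medium_cup above 0.05 m and distance between medium_cup and cradle_floor below 0.015 m), for 0.1 s.
3. brush down to the floor a second time (all of step 1), for 0.1 s.
4. brush drawn up a second time, the cup still in the cradle (all of step 2), for 0.1 s.
5. brush back in its stand, head down (z of brush in the frame of stand below 0.022 m and horizontal distance between brush and stand below 0.015 m), for 0.1 s.
At the end, for the whole second after the job is handed in: Brush head down in its stand (foot within 12 mm of the tube floor, 15 mm of the axis, tilt < 0.3 rad); wide cup upright on the bench, middle cup in it, narrow cup in that, each within 9 mm of the floor below, 12 mm of the axis, tilt < 0.2 rad (wide cup 0.1); all at rest (all of step 5 and z of brush in the frame of stand above 0 m and angle between brush's own z axis and vertical below 0.3 rad and linear speed of each of brush, medium_cup, narrow_cup, wide_cup below 0.03 m/s and z of medium_cup in the frame of wide_cup between 0 and 0.014 m and horizontal distance between medium_cup and wide_cup below 0.012 m and angle between each of medium_cup, narrow_cup's own z axis and vertical below 0.2 rad and z of narrow_cup in the frame of medium_cup between 0 and 0.014 m and horizontal distance between narrow_cup and medium_cup below 0.012 m and angle between wide_cup's own z axis and vertical below 0.1 rad and height (world z) of wide_cup below 0.01 m); the robot touches nothing.
It fails at once if a bystander moved more than 30 mm (distance of any of bottle, screwdriver, adapter_a, adapter_b, tape_roll, splice_tray, torch, jar from where it was at the start of the episode above 0.03 m).
It fails at once if a cup or the brush dropped (faster than 0.75 m/s out of the fingers) ((linear speed of medium_cup above 0.75 m/s and contact force between the fingers and medium_cup below 0.05 N) or (linear speed of narrow_cup above 0.75 m/s and contact force between the fingers and narrow_cup below 0.05 N) or (linear speed of brush above 0.75 m/s and contact force between the fingers and brush below 0.05 N)).
It also fails if it takes over 72 s, if anything falls off the work surface, if the arm or the gripper's body presses on something with over 40 N, if the wrist force passes 120 N, or if a joint passes its speed limit or range.

## Working session

There is one attempt and no reset: what is moved stays moved. The work goes in short steps, Python scripts to look and compute and a shell command to move; the robot and the scene stay as the last step left them, time stands still between calls to the robot, and variables do not carry over. Pictures are saved under pics/ and viewed, at most 10 in all, crops included, and the job is handed in when it is done.

```bash
ls; mkdir -p pics; python3 - <<'E'
from workcell import env
import cv2,pickle
d={}
for n in("side","top","wrist"):
    f=env.grab_frame(n);d[n]=f;cv2.imwrite(f"pics/{n}0.png",f["frame"]);print(n,f["fx"],f["cx"],f["cy"],f["k1"],f["extrinsics"].round(3).tolist() if hasattr(f["extrinsics"],'round') else f["extrinsics"])
pickle.dump(d,open("f0.pkl","wb"))
s=env.state();print({k:s[k] for k in("tool_pos","orientation","opening","time_s")})
E
```

```text
inch.py
pics
workcell.py
side 423.38235750845735 325.0663842959435 203.08344472899344 -0.004533817422375244 [[0.999, -0.036, 0.013, -0.587], [-0.01, -0.566, -0.824, 0.016], [0.037, 0.823, -0.566, 1.022], [0.0, 0.0, 0.0, 1.0]]
top 511.3042965500047 319.31781150715153 203.63752507203978 -0.11766852193667254 [[-0.001, -1.0, -0.019, -0.061], [-0.984, 0.004, -0.18, 0.595], [0.18, 0.018, -0.984, 1.261], [0.0, 0.0, 0.0, 1.0]]
wrist 345.0642921266477 321.8631912424779 196.7744651691171 -0.050491624623462884 [[-0.34, 0.94, 0.001, 0.675], [0.912, 0.33, 0.242, -0.03], [0.228, 0.083, -0.97, 0.389], [0.0, 0.0, 0.0, 1.0]]
{'tool_pos': array([ 0.22927407, -0.63449689,  0.22585521]), 'orientation': array([-1.57095415e-04, -1.72470085e-01,  9.85014563e-01,  5.96954097e-04]), 'opening': 0.9993339112789654, 'time_s': 0.15}
```

View pics/top0.png

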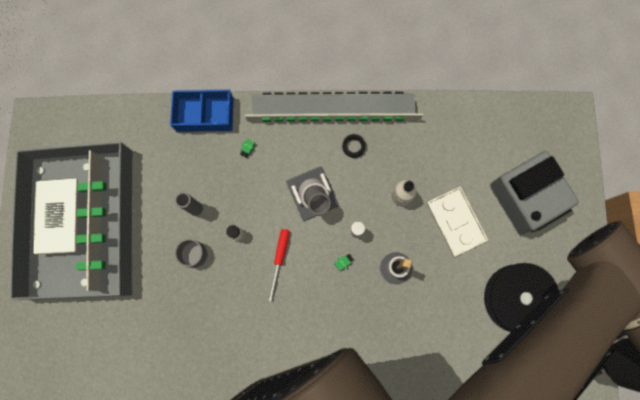

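View pics/side0.png

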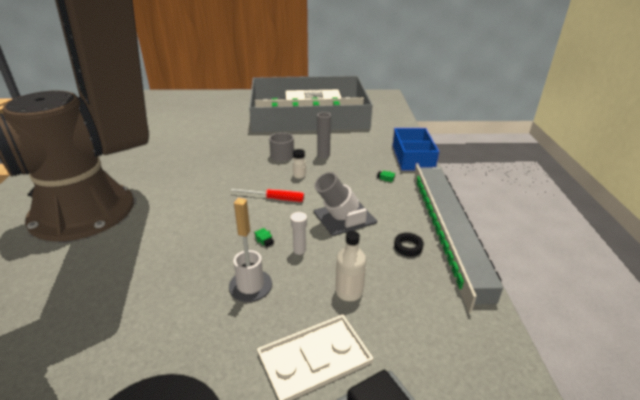

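The top view shows the brush stand at about (397,267), cradle with cup at (314,195), narrow cup at (187,203), wide cup at (191,253), jar (233,232) and torch (358,230). The side view shows the brush handle at (242,215), stand at (249,275), the leaning cup at (330,190), wide cup (282,148) and narrow cup (323,135). I'll enlarge both.

```bash
cat > h.py <<'E'
import numpy as np,cv2,pickle
from scipy.optimize import least_squares
def proj(f,P):
    E=np.array(f["extrinsics"]);p=np.atleast_2d(P)@E[:3,:3].T+E[:3,3]
    s=p[:,:2]/p[:,2:];s=s*(1+f["k1"]*(s**2).sum(1,keepdims=True))
    return s*[f["fx"],f["fy"]]+[f["cx"],f["cy"]]
def tri(obs,x0=(.5,0,.05)):  # obs: list of (frame,(u,v))
    r=least_squares(lambda x:np.concatenate([proj(f,x)[0]-uv for f,uv in obs]),x0);return r.x,np.abs(r.fun).max()
def onz(f,uv,z):
    return np.r_[least_squares(lambda x:proj(f,[x[0],x[1],z])[0]-uv,(.5,0)).x,z]
def crop(f,x,y,w,h,s,name):
    im=cv2.resize(f["frame"][y:y+h,x:x+w],None,fx=s,fy=s,interpolation=cv2.INTER_CUBIC)
    for k in range(0,w,20): cv2.putText(im,str(x+k),(k*s,10),0,.35,(0,0,255));cv2.line(im,(k*s,12),(k*s,18),(0,0,255))
    for k in range(0,h,20): cv2.putText(im,str(y+k),(0,k*s+4),0,.35,(0,0,255))
    cv2.imwrite(name,im)
E
python3 -c "
from h import *
d=pickle.load(open('f0.pkl','rb'))
crop(d['top'],165,170,265,120,3,'pics/tc.png');crop(d['side'],225,105,155,195,3,'pics/sc.png')"
```

```text
(no output)
```

View pics/tc.png

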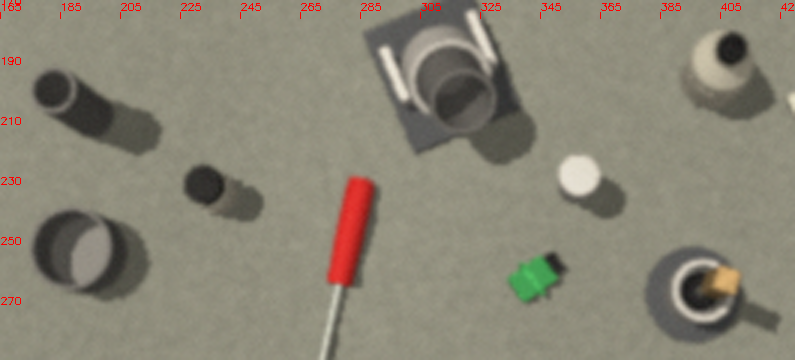

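View pics/sc.png

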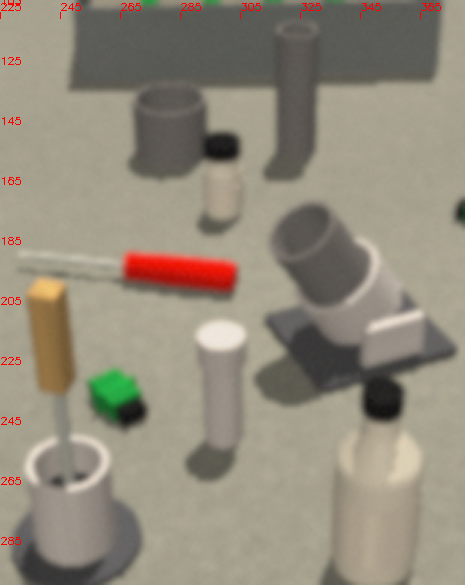

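```bash
python3 - <<'E'
from h import *
d=pickle.load(open('f0.pkl','rb'));T,S=d['top'],d['side']
t=lambda a,b:np.array([165+a/3,170+b/3]);s=lambda a,b:np.array([225+a/3,105+b/3])
for n,a,b in(("narrow",t(55,91),s(297,31)),("wide",t(73,249),s(170,101)),("medium",t(464,100),s(305,231)),("standrim",t(702,290),s(67,464)),("handle",t(726,279),s(47,288)),("torch",t(579,175),s(221,335)),("jar",t(204,185),s(221,145))):
    x,r=tri([(T,a),(S,b)]);print(n,x.round(4),round(r,2))
print("foot",onz(T,t(694,294),.005), "foot s",onz(S,s(78,540),.005))
c=[onz(T,t(*p),.006) for p in((363,32),(415,153),(535,107))]+[onz(S,s(*p),.006) for p in((266,322),(325,390),(456,348))]
print(np.array(c).round(4))
for i in(0,1,3,4):
    v=c[i+1]-c[i];print(np.linalg.norm(v),np.degrees(np.arctan2(v[1],v[0])))
E
```

```text
narrow [0.5918 0.2711 0.1266] 0.42
wide [0.4688 0.2704 0.0551] 0.63
medium [ 0.5862 -0.0641  0.1124] 0.7
standrim [ 0.4326 -0.2609  0.0662] 0.39
handle [ 0.4333 -0.261   0.198 ] 0.53
torch [ 0.5266 -0.1586  0.0887] 0.42
jar [0.5213 0.1564 0.0672] 0.24
foot [ 0.43168203 -0.26234497  0.005     ] foot s [ 0.43511327 -0.26535387  0.005     ]
[[ 0.6664  0.0282  0.006 ]
 [ 0.5566 -0.019   0.006 ]
 [ 0.5974 -0.1253  0.006 ]
 [ 0.5593 -0.0291  0.006 ]
 [ 0.602  -0.1164  0.006 ]
 [ 0.7069 -0.0665  0.006 ]]
0.1195618538079712 -156.7300913948839
0.11388617845143792 -68.99374940022983
0.0972439454504511 -63.974688181096816
0.11615972092431215 25.46373953408858
```
Heights: measured narrow 0.127 (true 0.130), wide 0.055 (0.060), stand 0.066 (0.070), handle 0.198 (0.200). Bias ~-0.003/4 in height → due to calibration. Fine.

Units first: shifts go in cm and turns go in units of 0.2 rad. So -0.319 m is -31.9, 0.282 m is 28.2.

```bash
cat > to.py <<'E'
import numpy as np
from scipy.spatial.transform import Rotation as R
from workcell import env
def pose():
    s=env.state();q=s["orientation"];return np.array(s["tool_pos"]),R.from_quat([q[1],q[2],q[3],q[0]])
def delta(p,Rt=None):
    p0,R0=pose();d=R0.inv().apply(np.array(p)-p0);w=(R0.inv()*(Rt or R0)).as_rotvec()
    print("delta",d.round(4),w.round(4),"len",np.linalg.norm(d).round(3),"ang",np.linalg.norm(w).round(3))
def rot(z,x):  # tool z direction, x hint
    z=np.array(z,float);z/=np.linalg.norm(z);x=np.array(x,float);x-=z*(x@z);x/=np.linalg.norm(x)
    return R.from_matrix(np.c_[x,np.cross(z,x),z])
E
echo '-4,3.5,-4,0,0,0 | -8,7,-7.5,0,0,0 | -12,10.6,-7.5,0,0,0 | -16,14.1,-7.5,0,0,0 | -20,17.6,-7.5,0,0,0 | -24,21.2,-7.5,0,0,0 | -28,24.7,-7.5,0,0,0 | -31.9,28.2,-7.5,0,0,0' | python3 inch.py 1.0
echo '0,0,0,0,0,0 | 0,0,0,0,0,0' | python3 inch.py
python3 - <<'E'
from h import *;from to import *
f=env.grab_frame("wrist");pickle.dump(f,open('w1.pkl','wb'));cv2.imwrite('pics/w1.png',f["frame"]);print(pose()[0])
print(proj(f,[[.433,-.261,.2],[.4326,-.2609,.07]]))
E
```

```text
time_s: 0.95
tool_pos: [0.4122, -0.2994, 0.3016]
orientation: [0.0, -0.172, 0.985, -0.0]
contact_force: [0.5, 0.0, -0.0]
opening: 1.002
grip_force: 0.0
time_s: 1.15
tool_pos: [0.4123, -0.3001, 0.3015]
orientation: [0.0, -0.174, 0.985, 0.0]
contact_force: [-0.7, -0.3, -0.2]
opening: 1.001
grip_force: 0.0
[ 0.41184746 -0.30108553  0.30142247]
[[359.55475943 236.60884581]
 [348.00385462 196.71954875]]
```

View pics/w1.png

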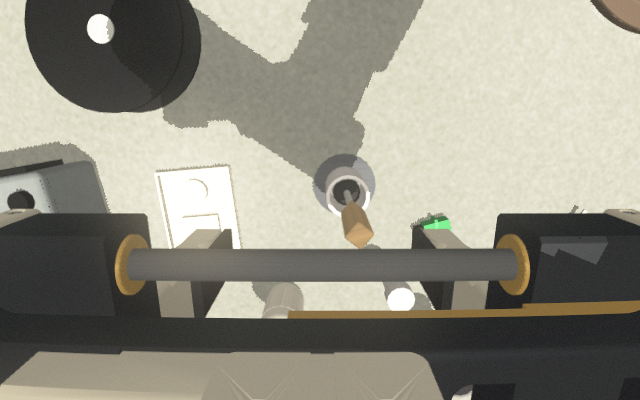

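The handle's top face is a diamond near (360,235), as predicted (359.6,236.6). I'll zoom in to read its yaw.

```bash
python3 -c "
from h import *
f=pickle.load(open('w1.pkl','rb'));crop(f,310,150,80,105,5,'pics/w1c.png')"
```

```text
(no output)
```

View pics/w1c.png

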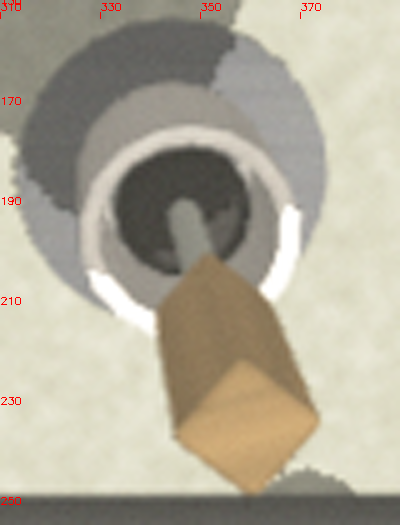

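```bash
python3 - <<'E'
from h import *;from to import *
f=pickle.load(open('w1.pkl','rb'))
c=np.array([onz(f,p,.2) for p in((345.2,237.6),(358,222.4),(373.6,234),(360.4,248.8))]);print(c.mean(0).round(4))
for i in range(4):
    v=c[(i+1)%4]-c[i];print(np.linalg.norm(v).round(4),np.degrees(np.arctan2(v[1],v[0])).round(1)%90)
d=pickle.load(open('f0.pkl','rb'))
print(tri([(f,(359.3,235.7)),(d['top'],(407,263)),(d['side'],(240.7,201))]))
print(tri([(f,(348,196.6)),(d['top'],(399,266.7)),(d['side'],(247.3,259.7))]))
E
```

```text
[ 0.4324 -0.2615  0.2   ]
0.0162 72.30000000000001
0.016 72.6
0.0162 71.2
0.0157 72.3
(array([ 0.43314146, -0.26093104,  0.19775255]), np.float64(0.5315696224467956))
(array([ 0.43294198, -0.26056245,  0.06631383]), np.float64(0.5682207207383954))
```

```bash
python3 - <<'E'
from to import *
a=np.radians(162.2)
delta([.4327,-.2612,.16],rot([0,0,-1],[np.cos(a),np.sin(a),0]))
E
```

```text
delta [-0.0332  0.0304  0.1414] [-0.000e+00 -2.000e-04  6.588e-01] len 0.148 ang 0.659
```

Scaled: 0.06 m is 6, 0.04 m is 4, 0.659 rad is 3.295.

```bash
echo '-1,1,0,0,0,0.65 | -2,2,0,0,0,1.3 | -3.3,3,0,0,0,2 | -3.3,3,2,0,0,2.65 | -3.3,3,4,0,0,3.295 | -3.3,3,6,0,0,3.295' | python3 inch.py
echo '0,0,0,0,0,0 | 0,0,0,0,0,0' | python3 inch.py
python3 - <<'E'
from to import *
a=np.radians(162.2)
delta([.4327,-.2612,.16],rot([0,0,-1],[np.cos(a),np.sin(a),0]))
E
```

```text
time_s: 1.8
tool_pos: [0.4319, -0.2633, 0.2406]
orientation: [-0.0, 0.159, 0.987, 0.0]
contact_force: [0.6, -0.2, -0.0]
opening: 1.0
grip_force: 0.0
time_s: 2.0
tool_pos: [0.4321, -0.2631, 0.2417]
orientation: [-0.0, 0.156, 0.988, -0.0]
contact_force: [0.5, -0.0, 1.0]
opening: 1.002
grip_force: 0.0
delta [0.     0.0021 0.0817] [-0.0006 -0.0007 -0.0028] len 0.082 ang 0.003
```

Scaled: 0.082 m is 8.2, 0.06 m is 6.

```bash
echo '0,0.2,3,0,0,0 | 0,0.2,6,0,0,0 | 0,0.2,8.2,0,0,0 | 0,0.2,8.2,0,0,0' | python3 inch.py
echo '0,0,0,0,0,0 | 0,0,0,0,0,0 | 0,0,0,0,0,0 | 0,0,0,0,0,0 | 0,0,0,0,0,0 | 0,0,0,0,0,0 | 0,0,0,0,0,0 | 0,0,0,0,0,0' | python3 inch.py 0.0 25
echo '0,0,-3,0,0,0 | 0,0,-6,0,0,0 | 0,0,-9,0,0,0 | 0,0,-12,0,0,0 | 0,0,-15,0,0,0 | 0,0,-15,0,0,0' | python3 inch.py
```

```text
time_s: 2.4
tool_pos: [0.432, -0.2602, 0.158]
orientation: [-0.002, 0.156, 0.988, 0.0]
contact_force: [-0.1, 0.6, 0.9]
opening: 0.999
grip_force: 0.0
time_s: 3.2
tool_pos: [0.4332, -0.26, 0.1594]
orientation: [-0.0, 0.155, 0.988, -0.0]
contact_force: [0.3, 0.8, -0.9]
opening: 0.332
grip_force: 0.0
time_s: 3.8
tool_pos: [0.4349, -0.2609, 0.3139]
orientation: [0.003, 0.155, 0.988, -0.001]
contact_force: [1.2, -0.0, -0.4]
opening: 0.009
grip_force: 0.0
```

The fingers had not finished closing before the lift. I'll check whether the brush moved by comparing the side frames.

```bash
python3 - <<'E'
from h import *;from to import *
d=pickle.load(open('f0.pkl','rb'));S=env.grab_frame("side");T=env.grab_frame("wrist");pickle.dump((S,T),open('w2.pkl','wb'))
for f in(d['side'],S):
    h=cv2.cvtColor(f["frame"][195:300,225:270],cv2.COLOR_BGR2HSV);m=(h[...,1]>90)&(h[...,0]<25)
    y,x=np.where(m);print(m.sum(),x.mean()+225,y.mean()+195,y.min()+195)
h=cv2.cvtColor(T["frame"][100:280,280:420],cv2.COLOR_BGR2HSV);m=(h[...,1]>90)&(h[...,0]<25);y,x=np.where(m);print(m.sum(),x.mean()+280,y.mean()+100,y.max()+100)
print(proj(T,[[.433,-.261,.2],[.433,-.261,.165],[.433,-.261,.13]]))
crop(T,300,140,100,120,4,'pics/w2c.png')
E
```

```text
462 242.4264069264069 215.5151515151515 195
441 242.51700680272108 215.9092970521542 195
1125 320.9173333333333 214.33066666666667 279
[[320.93108384 191.8398105 ]
 [321.04966921 182.77659702]
 [321.14492416 175.50031969]]
```

The brush is where it was. I'll reopen, descend and give the fingers more time.

Scaled: 0.15 m is 15, 0.14 m is 14.

```bash
echo '0,0,0,0,0,0 | 0,0,0,0,0,0 | 0,0,0,0,0,0 | 0,0,0,0,0,0 | 0,0,0,0,0,0 | 0,0,0,0,0,0 | 0,0,0,0,0,0' | python3 inch.py 0.6
echo '0,0,4,0,0,0 | 0,0,8,0,0,0 | 0,0,11,0,0,0 | 0,0,14,0,0,0 | 0,0,15,0,0,0 | 0,0,15,0,0,0 | 0,0,15,0,0,0' | python3 inch.py
echo '0,0,0,0,0,0 | 0,0,0,0,0,0 | 0,0,0,0,0,0 | 0,0,0,0,0,0 | 0,0,0,0,0,0 | 0,0,0,0,0,0 | 0,0,0,0,0,0' | python3 inch.py 0.0 25
```

```text
time_s: 4.6
tool_pos: [0.4332, -0.26, 0.3094]
orientation: [-0.0, 0.156, 0.988, 0.0]
contact_force: [-0.6, 0.9, -0.8]
opening: 0.57
grip_force: 0.0
time_s: 5.3
tool_pos: [0.4341, -0.2604, 0.1607]
orientation: [0.001, 0.155, 0.988, -0.0]
contact_force: [0.2, 0.5, 1.1]
opening: 0.6
grip_force: 0.0
time_s: 6.0
tool_pos: [0.4333, -0.2601, 0.1596]
orientation: [0.0, 0.155, 0.988, -0.0]
contact_force: [-0.1, 0.7, 2.4]
opening: 0.205
grip_force: 25.0
```

Scaled: -0.18 m is -18, -0.15 m is -15.

```bash
echo '0,0,-3,0,0,0 | 0,0,-7,0,0,0 | 0,0,-11,0,0,0 | 0,0,-15,0,0,0 | 0,0,-18,0,0,0 | 0,0,-18,0,0,0' | python3 inch.py
cat >> to.py <<'E'
def cup(yaw=23.9):
    y=np.radians(yaw);s,c=np.sin(np.radians(32)),np.cos(np.radians(32))
    a=np.array([-s*np.cos(y),-s*np.sin(y),c]);M=np.array([.5862,-.0641,.1162]);return M-.095*a,a
E
python3 - <<'E'
from to import *
F,a=cup();print(F,a)
delta(F+a*.2846,rot(-a,[-.914,-.407,0]))
p0,R0=pose();q=R.align_vectors([-a],[R0.as_matrix()[:,2]])[0]
z0=R0.as_matrix()[:,2];v=np.cross(z0,-a);v*=np.arccos(-z0@a)/np.linalg.norm(v);delta(F+a*.2846,R.from_rotvec(v)*R0)
E
```

```text
time_s: 6.6
tool_pos: [0.4348, -0.2608, 0.344]
orientation: [0.004, 0.155, 0.988, -0.001]
contact_force: [0.7, 1.2, -0.1]
opening: 0.206
grip_force: 25.0
[ 0.63222567 -0.04370423  0.03563543] [-0.48448078 -0.21469233  0.8480481 ]
delta [-0.0083  0.1668  0.0671] [-0.2058 -0.5266 -0.7107] len 0.18 ang 0.908
delta [-0.0083  0.1668  0.0671] [-0.3719 -0.4094  0.    ] len 0.18 ang 0.553
```

Scaled: 0.167 m is 16.7, 0.14 m is 14, -0.409 rad is -2.045.

```bash
echo '0,2.8,0,-0.3,-0.35,0 | -0.2,5.6,0,-0.6,-0.7,0 | -0.4,8.4,0,-0.95,-1.05,0 | -0.6,11.2,1,-1.25,-1.375,0 | -0.7,14,3,-1.55,-1.7,0 | -0.8,16.7,5,-1.86,-2.045,0 | -0.8,16.7,6.7,-1.86,-2.045,0 | -0.8,16.7,6.7,-1.86,-2.045,0' | python3 inch.py
echo '0,0,0,0,0,0 | 0,0,0,0,0,0' | python3 inch.py
python3 - <<'E'
from h import *;from to import *
F,a=cup();delta(F+a*.2846,rot(-a,pose()[1].as_matrix()[:,0]))
S=env.grab_frame("side");T=env.grab_frame("top");pickle.dump((S,T),open('w3.pkl','wb'))
ims=[]
for f,x,y in((S,270,80),(T,270,140)): ims.append(cv2.resize(f["frame"][y:y+150,x:x+100],None,fx=4,fy=4,interpolation=cv2.INTER_CUBIC))
cv2.imwrite('pics/w3.png',np.hstack(ims))
E
```

```text
time_s: 7.4
tool_pos: [0.4901, -0.1029, 0.2694]
orientation: [0.226, 0.15, 0.951, 0.15]
contact_force: [-0.1, -0.1, -0.7]
opening: 0.203
grip_force: 25.0
time_s: 7.6
tool_pos: [0.4929, -0.1039, 0.2735]
orientation: [0.228, 0.15, 0.95, 0.15]
contact_force: [-0.5, -0.0, 0.1]
opening: 0.202
grip_force: 25.0
delta [-0.0029  0.0008 -0.0025] [-0.0006 -0.0063  0.    ] len 0.004 ang 0.006
```

View pics/w3.png

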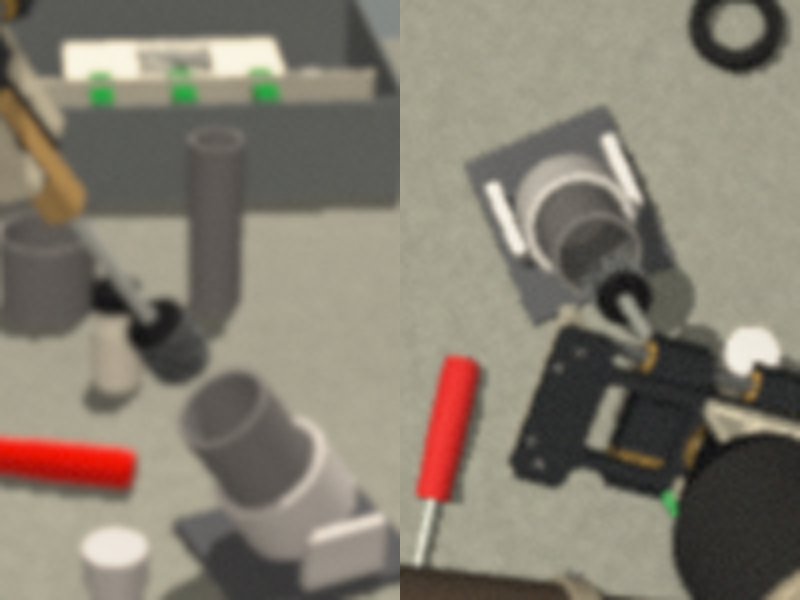

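The head is lined up with the mouth in both views: the shaft line extends to the mouth centre at about (228,412) in the left crop and (598,257) in the right. I'll insert it.

Scaled: -0.003 m is -0.3, 0.07 m is 7, -0.006 rad is -0.03.

```bash
echo '-0.3,0,1,0,-0.03,0 | -0.3,0.1,3,0,-0.03,0 | -0.3,0.1,5,0,-0.03,0 | -0.3,0.1,7,0,-0.03,0 | -0.3,0.1,7,0,-0.03,0 | -0.3,0.1,7,0,-0.03,0' | python3 inch.py
python3 - <<'E'
from to import *
F,a=cup();delta(F+a*.157,rot(-a,pose()[1].as_matrix()[:,0]))
E
```

```text
time_s: 8.3
tool_pos: [0.5285, -0.0885, 0.2139]
orientation: [0.23, 0.15, 0.95, 0.149]
contact_force: [0.2, -0.1, 0.2]
opening: 0.201
grip_force: 25.0
delta [-0.0018  0.0002  0.054 ] [-0.0009 -0.0024  0.    ] len 0.054 ang 0.003
```

Scaled: 0.05 m is 5, 0.045 m is 4.5.

```bash
echo '0,0,1.5,0,0,0 | -0.1,0,3,0,0,0 | -0.1,0,4,0,0,0 | -0.1,0,4.5,0,0,0 | -0.1,0,5,0,0,0 | -0.1,0,5,0,0,0 | -0.1,0,5,0,0,0' | python3 inch.py
python3 - <<'E'
from to import *
F,a=cup();delta(F+a*.157,rot(-a,pose()[1].as_matrix()[:,0]))
E
```

```text
time_s: 9.0
tool_pos: [0.5535, -0.0782, 0.1726]
orientation: [0.231, 0.15, 0.95, 0.15]
contact_force: [-0.4, 0.1, 0.6]
opening: 0.203
grip_force: 25.0
delta [-0.0005 -0.      0.0047] [-0.0004 -0.0011  0.    ] len 0.005 ang 0.001
```

Scaled: 0.005 m is 0.5, 0.003 m is 0.3.

```bash
echo '0,0,0.3,0,0,0 | 0,0,0.5,0,0,0 | 0,0,0.5,0,0,0 | 0,0,0.5,0,0,0' | python3 inch.py
echo '0,0,-2,0,0,0 | 0,0,-4.5,0,0,0 | 0,0,-7,0,0,0 | 0,0,-7.2,0,0,0 | 0,0,-7.2,0,0,0 | 0,0,-7.2,0,0,0' | python3 inch.py
echo '0,0,2,0,0,0 | 0,0,4,0,0,0 | 0,0,6,0,0,0 | 0,0,7,0,0,0 | 0,0,7.2,0,0,0 | 0,0,7.2,0,0,0 | 0,0,7.2,0,0,0 | 0,0,7.2,0,0,0' | python3 inch.py
python3 - <<'E'
from h import *;from to import *
F,a=cup();delta(F+a*.157,rot(-a,pose()[1].as_matrix()[:,0]))
E
```

```text
time_s: 9.4
tool_pos: [0.5558, -0.0771, 0.1682]
orientation: [0.231, 0.15, 0.95, 0.15]
contact_force: [0.4, -0.7, -0.1]
opening: 0.205
grip_force: 25.0
time_s: 10.0
tool_pos: [0.5209, -0.0924, 0.2285]
orientation: [0.231, 0.15, 0.95, 0.15]
contact_force: [-0.2, -0.5, -0.1]
opening: 0.208
grip_force: 25.0
time_s: 10.8
tool_pos: [0.5559, -0.0772, 0.169]
orientation: [0.232, 0.15, 0.949, 0.15]
contact_force: [-0.1, -0.7, 0.2]
opening: 0.204
grip_force: 25.0
delta [-0.0002 -0.0002  0.0003] [0.0001 0.     0.    ] len 0.0 ang 0.0
```

Scaled: 0.003 m is 0.3, 0.002 m is 0.2.

```bash
echo '0,0,0.1,0,0,0 | 0,0,0.2,0,0,0 | 0,0,0.3,0,0,0 | 0,0,0.3,0,0,0' | python3 inch.py
echo '0,0,0.1,0,0,0 | 0,0,0.2,0,0,0 | 0,0,0.2,0,0,0' | python3 inch.py
```

```text
time_s: 11.2
tool_pos: [0.5573, -0.0767, 0.1664]
orientation: [0.231, 0.15, 0.95, 0.149]
contact_force: [-5.4, -0.8, 6.8]
opening: 0.2
grip_force: 25.0
time_s: 11.5
tool_pos: [0.5588, -0.0771, 0.1666]
orientation: [0.233, 0.149, 0.949, 0.149]
contact_force: [-14.1, -5.9, 21.7]
opening: 0.204
grip_force: 25.0
```

Floor contact came 2.5 mm beyond the estimate, so the model holds. Now the second draw-up, then out.

Scaled: -0.08 m is -8, -0.055 m is -5.5.

```bash
echo '0,0,-1,0,0,0 | 0,0,-3,0,0,0 | 0,0,-5.5,0,0,0 | 0,0,-8,0,0,0 | 0,0,-8,0,0,0 | 0,0,-8,0,0,0' | python3 inch.py
python3 - <<'E'
from h import *;from to import *
T=env.grab_frame("side");d=pickle.load(open('f0.pkl','rb'))
g=[cv2.cvtColor(f["frame"][170:235,312:372],6).astype(float) for f in(d['side'],T)];print("cup diff lower",np.abs(g[0]-g[1])[30:].mean(),np.abs(g[0]-g[1])[:30].mean())
E
echo '0,0,-3,0,0,0 | 0,0,-6,0,0,0 | 0,0,-8,0,0,0 | 0,0,-10,0,0,0 | 0,0,-10,0,0,0' | python3 inch.py
python3 - <<'E'
from to import *
b=np.radians(162.2)
delta([.4330,-.2607,.33],rot([0,0,-1],[np.cos(b),np.sin(b),0]))
E
```

```text
time_s: 12.1
tool_pos: [0.5195, -0.0932, 0.2324]
orientation: [0.232, 0.15, 0.949, 0.15]
contact_force: [1.2, -0.4, -0.8]
opening: 0.2
grip_force: 25.0
cup diff lower 2.18 10.387777777777778
time_s: 12.65
tool_pos: [0.4716, -0.115, 0.3183]
orientation: [0.232, 0.15, 0.949, 0.149]
contact_force: [-0.4, 0.4, -0.5]
opening: 0.202
grip_force: 25.0
delta [-0.0235 -0.1368 -0.0599] [ 0.372   0.4178 -0.0024] len 0.151 ang 0.559
```

Scaled: -0.137 m is -13.7, -0.12 m is -12, 0.418 rad is 2.09.

```bash
echo '0,-2.5,-2,0.3,0.35,0 | -0.5,-5,-4,0.6,0.7,0 | -1,-7.5,-6,0.95,1.05,0 | -1.5,-10,-6,1.25,1.4,0 | -2,-12,-6,1.55,1.75,0 | -2.35,-13.7,-6,1.86,2.09,0 | -2.35,-13.7,-6,1.86,2.09,0 | -2.35,-13.7,-6,1.86,2.09,0' | python3 inch.py
python3 - <<'E'
from h import *;from to import *
b=np.radians(162.2)
delta([.4330,-.2607,.25],rot([0,0,-1],[np.cos(b),np.sin(b),0]))
S=env.grab_frame("side");W=env.grab_frame("wrist");pickle.dump((S,W),open('w4.pkl','wb'))
E
```

```text
time_s: 13.45
tool_pos: [0.4332, -0.2599, 0.3259]
orientation: [-0.003, 0.155, 0.988, 0.001]
contact_force: [-0.1, -0.1, -0.5]
opening: 0.207
grip_force: 25.0
delta [-0.0006 -0.0009  0.0759] [ 0.001  -0.0067 -0.0014] len 0.076 ang 0.007
```

```bash
echo '0,0,3,0,0,0 | 0,-0.1,6,0,-0.025,0 | 0,-0.1,8,0,-0.025,0 | 0,-0.1,9.5,0,-0.025,0 | 0,-0.1,11,0,-0.025,0 | 0,-0.1,11.5,0,-0.025,0 | 0,-0.1,11.5,0,-0.025,0' | python3 inch.py
python3 - <<'E'
from h import *;from to import *
b=np.radians(162.2)
delta([.4330,-.2607,.16],rot([0,0,-1],[np.cos(b),np.sin(b),0]))
E
```

```text
time_s: 14.25
tool_pos: [0.4316, -0.2612, 0.2135]
orientation: [0.001, 0.156, 0.988, 0.0]
contact_force: [0.4, 0.5, 0.7]
opening: 0.206
grip_force: 25.0
delta [-0.0011  0.0008  0.0535] [ 0.0006  0.0022 -0.0021] len 0.054 ang 0.003
```

Scaled: 0.05 m is 5, 0.047 m is 4.7.

```bash
echo '-0.1,0,1.5,0,0,0 | -0.1,0,3,0,0,0 | -0.1,0,4.2,0,0,0 | -0.1,0,4.7,0,0,0 | -0.1,0,5,0,0,0 | -0.1,0,5,0,0,0' | python3 inch.py

```

```text
time_s: 14.85
tool_pos: [0.4332, -0.2617, 0.1636]
orientation: [0.001, 0.156, 0.988, -0.0]
contact_force: [-0.3, -0.5, -0.8]
opening: 0.203
grip_force: 25.0
```

Scaled: 0.004 m is 0.4, 0.002 m is 0.2.

```bash
echo '0,0,0.2,0,0,0 | 0,0,0.4,0,0,0 | 0,0,0.4,0,0,0' | python3 inch.py
echo '0,0,0.1,0,0,0 | 0,0,0.1,0,0,0' | python3 inch.py
```

```text
time_s: 15.15
tool_pos: [0.433, -0.2617, 0.1594]
orientation: [0.001, 0.156, 0.988, -0.0]
contact_force: [0.0, 1.1, -0.9]
opening: 0.203
grip_force: 25.0
time_s: 15.35
tool_pos: [0.4333, -0.2619, 0.1593]
orientation: [0.001, 0.156, 0.988, -0.0]
contact_force: [-1.6, 1.8, 5.4]
opening: 0.2
grip_force: 25.0
```

```bash
echo '0,0,0,0,0,0 | 0,0,0,0,0,0 | 0,0,0,0,0,0 | 0,0,0,0,0,0 | 0,0,0,0,0,0' | python3 inch.py 0.6
echo '0,0,-2,0,0,0 | 0,0,-5,0,0,0 | 0,0,-9,0,0,0 | 0,0,-13,0,0,0 | 0,0,-14,0,0,0 | 0,0,-14,0,0,0' | python3 inch.py 1.0
python3 - <<'E'
from h import *;from to import *
S=env.grab_frame("side");d=pickle.load(open('f0.pkl','rb'))
for f in(d['side'],S):
    h=cv2.cvtColor(f["frame"][195:300,225:270],cv2.COLOR_BGR2HSV);m=(h[...,1]>90)&(h[...,0]<25)
    y,x=np.where(m);print(m.sum(),x.mean()+225,y.mean()+195)
F,a=cup();delta(F+a*.19,rot(-a,[-.914,-.407,0]))
E
```

```text
time_s: 15.85
tool_pos: [0.4329, -0.2617, 0.1583]
orientation: [0.001, 0.156, 0.988, -0.0]
contact_force: [0.8, 0.4, -0.2]
opening: 0.571
grip_force: 0.0
time_s: 16.45
tool_pos: [0.4336, -0.2619, 0.3002]
orientation: [0.003, 0.156, 0.988, -0.0]
contact_force: [-0.9, -0.6, -0.3]
opening: 0.993
grip_force: 0.0
462 242.4264069264069 215.5151515151515
445 242.32808988764046 216.16179775280898
delta [-0.0474  0.2014  0.102 ] [-0.2034 -0.5305 -0.7125] len 0.231 ang 0.911
```

Scaled: 0.2014 m is 20.14, 0.17 m is 17, -0.2 rad is -1.

```bash
echo '-0.5,2.5,0,-0.15,-0.35,-0.5 | -1,5,0,-0.25,-0.7,-1 | -1.5,8,1,-0.4,-1.05,-1.45 | -2,11,2,-0.55,-1.45,-1.95 | -3,14,4,-0.7,-1.85,-2.5 | -3.5,17,6,-0.85,-2.25,-3 | -4.7,20.14,8,-1.017,-2.6525,-3.5625 | -4.7,20.14,10.2,-1.017,-2.6525,-3.5625' | python3 inch.py
echo '0,0,0,0,0,0 | 0,0,0,0,0,0' | python3 inch.py
python3 - <<'E'
from h import *;from to import *
F,a=cup();delta(F+a*.19,rot(-a,[-.914,-.407,0]))
W=env.grab_frame("wrist");T=env.grab_frame("top");pickle.dump((W,T),open('w5.pkl','wb'))
im=cv2.resize(W["frame"][100:400,140:500],None,fx=2,fy=2);cv2.imwrite('pics/w5.png',im);print(proj(W,[F+a*.095,F+a*.04]))
E
```

```text
time_s: 17.3
tool_pos: [0.5389, -0.0831, 0.1938]
orientation: [0.269, -0.202, 0.94, 0.057]
contact_force: [0.4, -0.1, 1.0]
opening: 1.0
grip_force: 0.0
time_s: 17.5
tool_pos: [0.5389, -0.0849, 0.1954]
orientation: [0.268, -0.2, 0.941, 0.057]
contact_force: [0.7, -0.8, 1.3]
opening: 1.002
grip_force: 0.0
delta [-0.0018 -0.0002 -0.0005] [ 0.0007 -0.0042 -0.0011] len 0.002 ang 0.004
[[322.0149287  202.04347229]
 [321.96091498 186.75603461]]
```

View pics/w5.png

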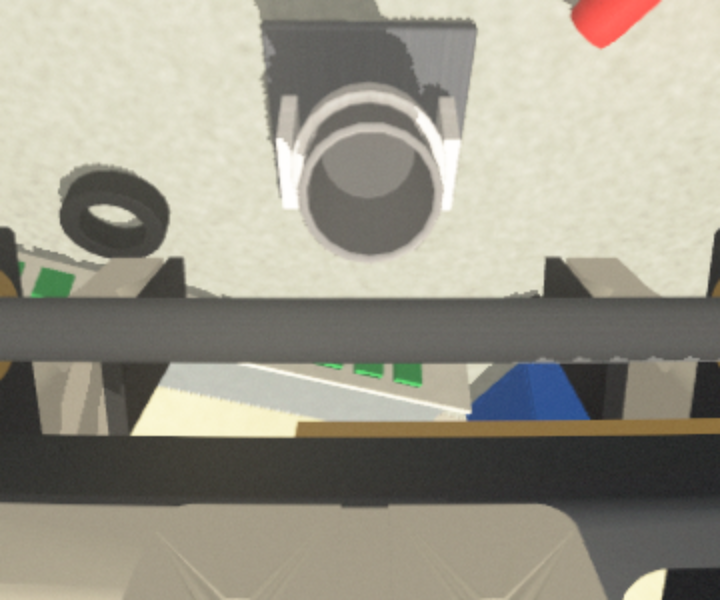

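The mouth rim is centred at about (371,192) in the crop, full-frame (325.5,196), against a prediction of (322,202). I'll combine all three views.

```bash
python3 - <<'E'
from h import *;from to import *
d=pickle.load(open('f0.pkl','rb'));W,T=pickle.load(open('w5.pkl','rb'))
w=(325.5,196);t=(319.7,203.3);s=(326.7,182)
F,a=cup();R0=pose()[1]
for o in([(W,w),(d['top'],t),(d['side'],s)],[(W,w),(d['top'],t)],[(W,w),(d['side'],s)]):
    x,r=tri(o);m=F+.095*a;print(x.round(4),round(r,2),"in tool axes",R0.inv().apply(x-m).round(4))
E
```

```text
[ 0.5856 -0.0617  0.1096] 1.06 in tool axes [0.0031 0.0024 0.0058]
[ 0.5838 -0.0625  0.1114] 0.74 in tool axes [0.0039 0.0025 0.0032]
[ 0.5866 -0.0609  0.1086] 0.83 in tool axes [0.0026 0.0028 0.0073]
```

Scaled: 0.002 m is 0.2, 0.123 m is 12.3, -0.004 rad is -0.02.

```bash
echo '0,0.2,2,0,-0.02,0 | 0,0.2,5,0,-0.02,0 | 0,0.2,8,0,-0.02,0 | 0,0.2,10,0,-0.02,0 | 0,0.2,11.5,0,-0.02,0 | 0,0.2,12.3,0,-0.02,0 | 0,0.2,12.3,0,-0.02,0' | python3 inch.py
echo '0,0,0,0,0,0 | 0,0,0,0,0,0 | 0,0,0,0,0,0 | 0,0,0,0,0,0 | 0,0,0,0,0,0 | 0,0,0,0,0,0' | python3 inch.py 0.5 20
python3 - <<'E'
from to import *
F,a=cup();delta(F+a*.066,rot(-a,[-.914,-.407,0]))
E
```

```text
time_s: 18.3
tool_pos: [0.5986, -0.0563, 0.0919]
orientation: [0.271, -0.2, 0.94, 0.057]
contact_force: [-0.9, -0.8, -0.0]
opening: 1.001
grip_force: 0.0
time_s: 18.9
tool_pos: [0.5983, -0.0563, 0.0927]
orientation: [0.271, -0.2, 0.94, 0.057]
contact_force: [-2.7, -1.2, 6.3]
opening: 0.645
grip_force: 20.0
delta [-0.0004 -0.0022  0.0015] [0.0002 0.0035 0.0002] len 0.003 ang 0.003
```

Scaled: -0.1 m is -10, -0.13 m is -13.

```bash
echo '0,0,0,0,0,0 | 0,0,0,0,0,0' | python3 inch.py 0.4 25
echo '0,0,-1,0,0,0 | 0,0,-2.5,0,0,0 | 0,0,-4.5,0,0,0 | 0,0,-7,0,0,0 | 0,0,-10,0,0,0 | 0,0,-13,0,0,0 | 0,0,-13,0,0,0 | 0,0,-13,0,0,0' | python3 inch.py
python3 - <<'E'
from to import *
b=np.radians(200);delta([.5,.1,.27],rot([0,0,-1],[np.cos(b),np.sin(b),0]))
E
```

```text
time_s: 19.1
tool_pos: [0.5983, -0.0563, 0.0927]
orientation: [0.271, -0.2, 0.94, 0.057]
contact_force: [-3.7, 0.2, 6.7]
opening: 0.638
grip_force: 25.0
time_s: 19.9
tool_pos: [0.5346, -0.0845, 0.203]
orientation: [0.272, -0.2, 0.94, 0.057]
contact_force: [-0.1, 0.3, -2.4]
opening: 0.644
grip_force: 25.0
delta [-0.0726  0.1825 -0.0337] [0.0182 0.5627 0.0681] len 0.199 ang 0.567
```

Scaled: 0.16 m is 16, 0.1825 m is 18.25, 0.16 rad is 0.8.

```bash
echo '-1,3,-2,0,0.4,0.05 | -2,5,-3,0,0.8,0.1 | -3,8,-3.4,0.05,1.2,0.15 | -4,11,-3.4,0.05,1.6,0.2 | -5,14,-3.4,0.075,2,0.25 | -6,16,-3.4,0.09,2.4,0.3 | -7.3,18.25,-3.4,0.09,2.8135,0.34 | -7.3,18.25,-3.4,0.09,2.8135,0.34' | python3 inch.py
python3 - <<'E'
from to import *
b=np.radians(204);delta([.46,.165,.27],rot([0,0,-1],[np.cos(b),np.sin(b),0]))
E
```

```text
time_s: 20.7
tool_pos: [0.5023, 0.1037, 0.268]
orientation: [-0.003, -0.175, 0.985, -0.001]
contact_force: [-0.6, 0.6, -1.2]
opening: 0.644
grip_force: 25.0
delta [ 0.0186  0.0722 -0.0019] [ 0.0002 -0.0065 -0.0667] len 0.075 ang 0.067
```

Units first: shifts go in cm and turns go in units of 0.2 rad. So 0.0722 m is 7.22, 0.036 m is 3.6, -0.067 rad is -0.335.

```bash
echo '0.9,3.6,0,0,-0.03,-0.15 | 1.86,7.22,0,0,-0.03,-0.335 | 1.86,7.22,0,0,-0.03,-0.335 | 1.86,7.22,0,0,-0.03,-0.335' | python3 inch.py
python3 - <<'E'
from h import *;from to import *
W=env.grab_frame("wrist");T=env.grab_frame("top");S=env.grab_frame("side");pickle.dump((W,T,S),open('w6.pkl','wb'));print(pose()[0])
p=proj(W,[[.469,.27,.06],[.592,.271,.13]]);print(p)
im=cv2.resize(W["frame"],None,fx=1.25,fy=1.25);z=cv2.resize(S["frame"][90:190,255:345],None,fx=4,fy=4,interpolation=2)
cv2.imwrite('pics/w6.png',im)
E
```

```text
time_s: 21.1
tool_pos: [0.4579, 0.1621, 0.2687]
orientation: [0.002, -0.208, 0.978, 0.0]
contact_force: [0.3, -0.6, -0.3]
opening: 0.639
grip_force: 25.0
[0.45863216 0.16107108 0.26919271]
[[406.36307767 219.78547455]
 [366.79168105 347.69659038]]
```

View pics/w6.png

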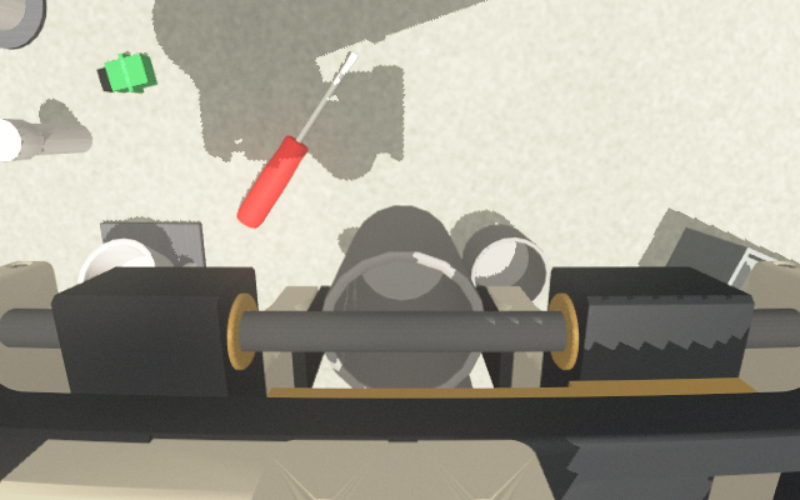

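The held cup hides the left part of the wide cup's rim: its right edge is at about (437,211) and its top at about (420,180), full-frame. I'll fit the rim by code in all views.

```bash
cat > rim.py <<'E'
from h import *
from scipy.optimize import minimize
A=np.linspace(0,2*np.pi,120,endpoint=False)
def grad(f):
    g=cv2.GaussianBlur(f["frame"].astype(np.float32),(0,0),1.2)
    gx=cv2.Sobel(g,cv2.CV_32F,1,0);gy=cv2.Sobel(g,cv2.CV_32F,0,1);return np.minimum(np.sqrt(gx**2+gy**2).max(2),60)
def score(G,f,x,y,z,r):
    uv=proj(f,np.c_[x+r*np.cos(A),y+r*np.sin(A),0*A+z]).astype(np.float32)
    return cv2.remap(G,uv[:,0][None],uv[:,1][None],cv2.INTER_LINEAR)[0]
def fit(f,x0,y0,z,rs,w=.014):
    G=grad(f);best=max((np.mean([score(G,f,x0+dx,y0+dy,z,r).mean() for r in rs]),x0+dx,y0+dy) for dx in np.arange(-w,w,.0005) for dy in np.arange(-w,w,.0005))
    return np.round(best,4)
E
python3 - <<'E'
from rim import *
d=pickle.load(open('f0.pkl','rb'));W,T,S=pickle.load(open('w6.pkl','rb'))
for n,f in(("W",W),("top",d['top']),("side",d['side'])):
    print(n,"wide",fit(f,.469,.27,.06,[.036,.032]),"floor",fit(f,.469,.27,.0,[.036]))
    if n!="W":print("narrow",fit(f,.592,.271,.13,[.02,.016]))
E
```

```text
W wide [53.2979  0.469   0.271 ] floor [49.8651  0.4695  0.271 ]
top wide [59.1873  0.4675  0.2705] floor [59.01    0.4605  0.256 ]
narrow [58.777   0.5905  0.269 ]
side wide [41.3731  0.4695  0.2575] floor [46.6585  0.466   0.2575]
narrow [26.5646  0.5915  0.259 ]
```

```bash
sed -i 's/,60)$/,250)/' rim.py; python3 - <<'E'
from rim import *
W,T,S=pickle.load(open('w6.pkl','rb'))
print("wide",fit(W,.469,.27,.06,[.036,.032]),fit(W,.469,.27,.0,[.036]))
p=np.array([.4586,.1611,.2692])
for dz in(.024,.029,.034): print("held",dz,fit(W,p[0],p[1],p[2]+dz,[.028,.024]))
# tool x axis heading 204: offset components
E
```

```text
wide [136.4814   0.469    0.2725] [87.0249  0.469   0.273 ]
held 0.024 [75.5775  0.4561  0.1611]
held 0.029 [69.8381  0.4551  0.1601]
held 0.034 [69.5089  0.4506  0.1606]
```

```bash
python3 - <<'E'
from to import *
b=np.radians(204);delta([.4715,.2732,.15],rot([0,0,-1],[np.cos(b),np.sin(b),0]))
E
```

```text
delta [-0.0566  0.0974  0.1194] [ 0.0002  0.0037 -0.0031] len 0.164 ang 0.005
```

```bash
echo '-2,3.2,0,0,0,0 | -4,6.5,0,0,0,0 | -5.66,9.74,2,0,0.015,-0.015 | -5.66,9.74,6,0,0.015,-0.015 | -5.66,9.74,9,0,0.015,-0.015 | -5.66,9.74,11.9,0,0.015,-0.015 | -5.66,9.74,11.9,0,0.015,-0.015 | -5.66,9.74,11.9,0,0.015,-0.015' | python3 inch.py
python3 - <<'E'
from rim import *;from to import *
b=np.radians(204);delta([.4715,.2732,.125],rot([0,0,-1],[np.cos(b),np.sin(b),0]))
T=env.grab_frame("top");S=env.grab_frame("side");W=env.grab_frame("wrist");pickle.dump((W,T,S),open('w7.pkl','wb'))
ims=[cv2.resize(f["frame"][y:y+120,x:x+100],None,fx=4,fy=4,interpolation=2) for f,x,y in((S,240,80),(W,290,160))]
cv2.imwrite('pics/w7.png',np.hstack(ims))
E
```

```text
time_s: 22.05
tool_pos: [0.4719, 0.2732, 0.1513]
orientation: [0.0, -0.208, 0.978, -0.0]
contact_force: [0.0, 1.1, -0.5]
opening: 0.642
grip_force: 25.0
delta [0.0004 0.0001 0.0263] [-0.0005  0.0008 -0.    ] len 0.026 ang 0.001
```

View pics/w7.png

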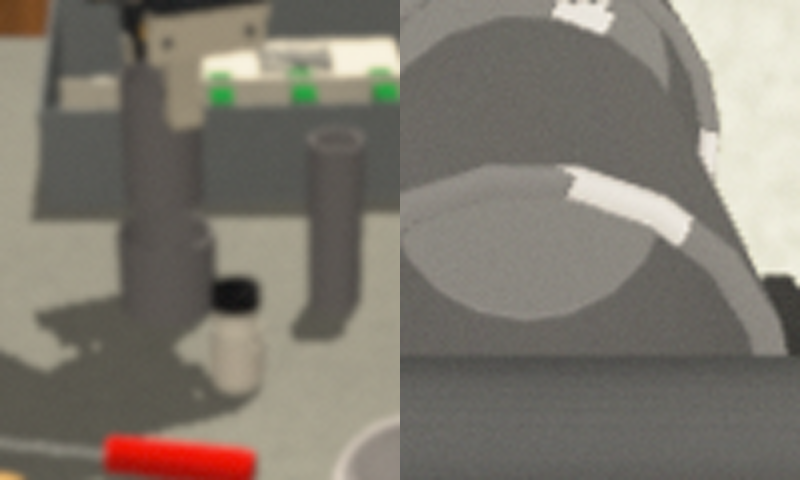

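In the left crop the held cup spans x 122–203 and the wide rim x 118–213. After perspective they are aligned, so I'll lower it slowly.

Scaled: 0.04 m is 4, 0.02 m is 2.

```bash
echo '0,0,1,0,0,0 | 0,0,2,0,0,0 | 0,0,2.7,0,0,0 | 0,0,3.3,0,0,0 | 0,0,3.8,0,0,0 | 0,0,4,0,0,0 | 0,0,4,0,0,0' | python3 inch.py

```

```text
time_s: 22.9
tool_pos: [0.4712, 0.2739, 0.1107]
orientation: [0.0, -0.208, 0.978, 0.0]
contact_force: [-0.2, 0.8, -0.9]
opening: 0.641
grip_force: 25.0
```

Scaled: 0.034 m is 3.4, 0.03 m is 3.

```bash
echo '0,0,1,0,0,0 | 0,0,1.8,0,0,0 | 0,0,2.5,0,0,0 | 0,0,3,0,0,0 | 0,0,3.4,0,0,0 | 0,0,3.4,0,0,0' | python3 inch.py
echo '0,0,0.2,0,0,0 | 0,0,0.4,0,0,0 | 0,0,0.4,0,0,0' | python3 inch.py
```

```text
time_s: 23.5
tool_pos: [0.4711, 0.2737, 0.0764]
orientation: [0.0, -0.208, 0.978, 0.0]
contact_force: [-0.5, -0.5, -0.7]
opening: 0.645
grip_force: 25.0
time_s: 23.8
tool_pos: [0.4714, 0.274, 0.0731]
orientation: [0.001, -0.208, 0.978, 0.0]
contact_force: [-0.6, -0.1, -0.6]
opening: 0.642
grip_force: 25.0
```

Scaled: 0.002 m is 0.2, 0.001 m is 0.1.

```bash
echo '0,0,0.1,0,0,0 | 0,0,0.2,0,0,0 | 0,0,0.2,0,0,0' | python3 inch.py
echo '0,0,0.1,0,0,0 | 0,0,0.15,0,0,0 | 0,0,0.15,0,0,0' | python3 inch.py
```

```text
time_s: 24.1
tool_pos: [0.4719, 0.2742, 0.0729]
orientation: [0.002, -0.209, 0.978, 0.001]
contact_force: [-4.1, -2.5, 15.8]
opening: 0.646
grip_force: 25.0
time_s: 24.4
tool_pos: [0.4723, 0.2744, 0.0729]
orientation: [0.002, -0.209, 0.978, 0.001]
contact_force: [-7.8, -5.3, 27.4]
opening: 0.644
grip_force: 25.0
```

Contact came at the expected seated height. I'll release.

Scaled: -0.0025 m is -0.25.

```bash
echo '0,0,-0.25,0,0,0 | 0,0,-0.25,0,0,0' | python3 inch.py
echo '0,0,0,0,0,0 | 0,0,0,0,0,0 | 0,0,0,0,0,0 | 0,0,0,0,0,0 | 0,0,0,0,0,0' | python3 inch.py 1.0
echo '0,0,-2,0,0,0 | 0,0,-5,0,0,0 | 0,0,-9,0,0,0 | 0,0,-13,0,0,0 | 0,0,-17,0,0,0 | 0,0,-20,0,0,0 | 0,0,-20,0,0,0 | 0,0,-20,0,0,0' | python3 inch.py
python3 - <<'E'
from rim import *;from to import *
print(pose()[0]);W=env.grab_frame("wrist");pickle.dump(W,open('w8.pkl','wb'))
print("wide",fit(W,.469,.272,.06,[.036,.032]));print("med",fit(W,.469,.272,.1,[.028,.024]),proj(W,[.469,.272,.1]))
E
```

```text
time_s: 24.6
tool_pos: [0.4717, 0.2743, 0.0729]
orientation: [0.001, -0.208, 0.978, 0.001]
contact_force: [-0.6, -1.1, 9.0]
opening: 0.646
grip_force: 25.0
time_s: 25.1
tool_pos: [0.4712, 0.2739, 0.0718]
orientation: [0.0, -0.208, 0.978, 0.0]
contact_force: [-0.4, -0.0, -0.2]
opening: 0.983
grip_force: 0.0
time_s: 25.9
tool_pos: [0.471, 0.2739, 0.2724]
orientation: [0.001, -0.208, 0.978, 0.001]
contact_force: [0.1, -0.1, 0.4]
opening: 1.0
grip_force: 0.0
[0.47100753 0.27390916 0.27242001]
wide [88.3763  0.467   0.27  ]
med [128.8288   0.469    0.2725] [[321.12161871 176.04074052]]
```

```bash
echo '-3,-1.2,0,0,0,0 | -6,-2.5,0,0,0,0 | -9,-4,0,0,0,0 | -10.8,-5.3,0,0,0,0 | -10.8,-5.3,0,0,0,0 | -10.8,-5.3,0,0,0,0' | python3 inch.py
python3 - <<'E'
from rim import *;from to import *
print(pose()[0]);W=env.grab_frame("wrist");pickle.dump(W,open('w9.pkl','wb'))
for z in(.125,.13,.135):print("nar",fit(W,.591,.270,z,[.02,.016]))
print("base",fit(W,.591,.27,0,[.02]))
b=np.radians(204);n=fit(W,.591,.270,.13,[.02,.016])[1:];delta([*n,.101],rot([0,0,-1],[np.cos(b),np.sin(b),0]))
E
```

```text
time_s: 26.55
tool_pos: [0.5909, 0.2688, 0.2699]
orientation: [-0.001, -0.208, 0.978, -0.0]
contact_force: [0.5, 0.5, 0.2]
opening: 0.998
grip_force: 0.0
[0.59089983 0.26878506 0.26991777]
nar [135.7489   0.5935   0.2735]
nar [133.2529   0.5925   0.273 ]
nar [125.915    0.5915   0.2725]
base [117.1336   0.5925   0.2725]
delta [-0.0035  0.0028  0.1697] [-0.     -0.001   0.0005] len 0.17 ang 0.001
```

```bash
echo '-0.35,0.3,3,0,0,0 | -0.35,0.3,6,0,0,0 | -0.35,0.3,10,0,0,0 | -0.35,0.3,13,0,0,0 | -0.35,0.3,15.5,0,0,0 | -0.35,0.3,16.9,0,0,0 | -0.35,0.3,16.9,0,0,0' | python3 inch.py
echo '0,0,0,0,0,0 | 0,0,0,0,0,0 | 0,0,0,0,0,0 | 0,0,0,0,0,0 | 0,0,0,0,0,0 | 0,0,0,0,0,0 | 0,0,0,0,0,0 | 0,0,0,0,0,0' | python3 inch.py 0.2 25
```

```text
time_s: 27.3
tool_pos: [0.5919, 0.2732, 0.1014]
orientation: [-0.001, -0.209, 0.978, -0.0]
contact_force: [-0.6, 0.2, 1.0]
opening: 1.001
grip_force: 0.0
time_s: 28.1
tool_pos: [0.5935, 0.2737, 0.1033]
orientation: [0.001, -0.208, 0.978, 0.0]
contact_force: [-0.0, 0.6, 1.1]
opening: 0.44
grip_force: 25.0
```

```bash
echo '0,0,-1,0,0,0 | 0,0,-4,0,0,0 | 0,0,-8,0,0,0 | 0,0,-12,0,0,0 | 0,0,-15,0,0,0 | 0,0,-16,0,0,0 | 0,0,-16,0,0,0 | 0,0,-16,0,0,0' | python3 inch.py
python3 - <<'E'
from rim import *;from to import *
p,R0=pose();W=env.grab_frame("wrist");pickle.dump(W,open('w10.pkl','wb'))
for dz in(.024,.0267,.03):
    r=fit(W,p[0],p[1],p[2]+dz,[.02,.016]);print(r,R0.inv().apply(np.r_[r[1:]-p[:2],0]).round(4))
b=np.radians(204);delta([.47,.2732,.25],rot([0,0,-1],[np.cos(b),np.sin(b),0]))
E
```

```text
time_s: 28.9
tool_pos: [0.5926, 0.2733, 0.262]
orientation: [-0.0, -0.208, 0.978, 0.0]
contact_force: [-0.4, -0.8, -1.4]
opening: 0.444
grip_force: 25.0
[78.8775  0.5926  0.2728] [ 0.0002 -0.0005 -0.    ]
[73.9142  0.5951  0.2748] [-0.0029  0.0004 -0.    ]
[70.017   0.5931  0.2738] [-0.0006  0.0003  0.    ]
delta [0.1118 0.0499 0.0116] [ 0.0003 -0.0013  0.0006] len 0.123 ang 0.001
```

Scaled: 0.05 m is 5, 0.112 m is 11.2.

```bash
echo '3,1.3,0,0,0,0 | 6,2.7,0,0,0,0 | 9,4,0,0,0,0 | 11.2,5,0,0,0,0 | 11.2,5,1,0,0,0 | 11.2,5,3,0,0,0 | 11.2,5,4,0,0,0 | 11.2,5,4,0,0,0' | python3 inch.py
python3 - <<'E'
from rim import *;from to import *
p,R0=pose();print(p);W=env.grab_frame("wrist")
print("med",fit(W,.469,.2725,.1,[.028,.024]),fit(W,.469,.2725,.1,[.028]));print("held",fit(W,p[0],p[1],p[2]+.0267,[.02,.016],.006),"bottom",fit(W,p[0],p[1],p[2]-.1033,[.02],.006))
E
```

```text
time_s: 29.75
tool_pos: [0.4699, 0.2726, 0.2204]
orientation: [-0.001, -0.208, 0.978, -0.001]
contact_force: [0.1, -0.7, -1.8]
opening: 0.443
grip_force: 25.0
[0.46989995 0.27260544 0.22037637]
med [79.0008  0.4695  0.2725] [83.8753  0.456   0.2655]
held [75.0166  0.4724  0.2741] bottom [72.2948  0.4644  0.2736]
```

```bash
echo '0,0,0.8,0,0,0 | 0,0,1.6,0,0,0 | 0,0,2.2,0,0,0 | 0,0,2.7,0,0,0 | 0,0,3.2,0,0,0 | 0,0,3.2,0,0,0' | python3 inch.py
```

```text
time_s: 30.4
tool_pos: [0.4704, 0.2734, 0.1903]
orientation: [0.0, -0.208, 0.978, 0.0]
contact_force: [0.5, 0.0, -1.3]
opening: 0.44
grip_force: 25.0
```

Inside by 13 mm without contact (seated TCP should be about 0.113).

```bash
echo '0,0,1,0,0,0 | 0,0,2.5,0,0,0 | 0,0,4,0,0,0 | 0,0,5.2,0,0,0 | 0,0,6.3,0,0,0 | 0,0,7,0,0,0 | 0,0,7.3,0,0,0 | 0,0,7.3,0,0,0' | python3 inch.py
echo '0,0,0.2,0,0,0 | 0,0,0.3,0,0,0 | 0,0,0.3,0,0,0' | python3 inch.py
```

```text
time_s: 31.2
tool_pos: [0.4708, 0.2737, 0.1178]
orientation: [0.001, -0.208, 0.978, 0.0]
contact_force: [0.2, 0.4, 0.3]
opening: 0.442
grip_force: 25.0
time_s: 31.5
tool_pos: [0.4709, 0.2738, 0.1152]
orientation: [0.001, -0.208, 0.978, 0.001]
contact_force: [0.1, -1.2, 0.1]
opening: 0.437
grip_force: 25.0
```

Scaled: 0.002 m is 0.2, 0.001 m is 0.1.

```bash
echo '0,0,0.1,0,0,0 | 0,0,0.2,0,0,0 | 0,0,0.2,0,0,0' | python3 inch.py
echo '0,0,0.1,0,0,0 | 0,0,0.15,0,0,0 | 0,0,0.15,0,0,0' | python3 inch.py
```

```text
time_s: 31.8
tool_pos: [0.471, 0.2739, 0.1132]
orientation: [0.001, -0.208, 0.978, 0.0]
contact_force: [1.1, 0.8, 0.2]
opening: 0.436
grip_force: 25.0
time_s: 32.1
tool_pos: [0.4715, 0.2741, 0.1132]
orientation: [0.002, -0.209, 0.978, 0.001]
contact_force: [-3.6, -1.4, 12.7]
opening: 0.442
grip_force: 25.0
```

Scaled: -0.001 m is -0.1.

```bash
echo '0,0,-0.1,0,0,0 | 0,0,-0.1,0,0,0 | 0,0,-0.1,0,0,0 | 0,0,-0.1,0,0,0 | 0,0,-0.1,0,0,0 | 0,0,-0.1,0,0,0' | python3 inch.py 0.8
echo '0,0,-2,0,0,0 | 0,0,-5,0,0,0 | 0,0,-8,0,0,0 | 0,0,-11,0,0,0 | 0,0,-15,0,0,0 | 0,0,-18,0,0,0 | 0,0,-18,0,0,0' | python3 inch.py
echo '3,0,0,0,0,0 | 5,-4,0,0,0,0 | 5,-8,0,0,0,0 | 5,-12,0,0,0,0 | 5,-16,0,0,0,0 | 5,-20,0,0,0,0 | 5,-20,0,0,0,0' | python3 inch.py
python3 - <<'E'
from rim import *;from to import *
T=env.grab_frame("top");S=env.grab_frame("side");d=pickle.load(open('f0.pkl','rb'))
print("nar top",fit(T,.469,.2725,.14,[.02,.016]),"med",fit(T,.469,.2725,.1,[.028,.024]),"wide",fit(T,.469,.2725,.06,[.036,.032]))
for f in(d['side'],S):
    h=cv2.cvtColor(f["frame"][195:300,225:270],cv2.COLOR_BGR2HSV);m=(h[...,1]>90)&(h[...,0]<25);y,x=np.where(m);print(m.sum(),x.mean()+225,y.mean()+195)
ims=[cv2.resize(f["frame"][y:y+150,x:x+100],None,fx=4,fy=4,interpolation=2) for f,x,y in((S,230,80),(T,150,190))]
cv2.imwrite('pics/end.png',np.hstack(ims))
E
```

```text
time_s: 32.7
tool_pos: [0.4707, 0.2737, 0.1124]
orientation: [0.001, -0.208, 0.978, 0.0]
contact_force: [-0.2, 0.3, 0.8]
opening: 0.795
grip_force: 0.0
time_s: 33.4
tool_pos: [0.4723, 0.2747, 0.2974]
orientation: [0.004, -0.209, 0.978, 0.002]
contact_force: [-0.4, -0.1, 0.4]
opening: 0.799
grip_force: 0.0
time_s: 34.1
tool_pos: [0.5071, 0.067, 0.2916]
orientation: [-0.0, -0.206, 0.978, -0.0]
contact_force: [0.4, -0.6, -0.5]
opening: 0.802
grip_force: 0.0
nar top [85.5204  0.465   0.27  ] med [68.5187  0.4825  0.2845] wide [83.9093  0.4635  0.2585]
462 242.4264069264069 215.5151515151515
513 241.4970760233918 215.87719298245614
```

The seated heights from contact match the geometry (narrow cup's foot about 10 mm above the bench), and the brush is in its stand. Handing in.

```bash
python3 -c "
from workcell import env
print(env.close_job())"
```

```text
the job is handed in; nothing more can be done
None
```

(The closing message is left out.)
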